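# Clear the bottle, then put the stain-remover tub away in the tilt-out bin

## Robot

A 7-joint arm with a two-finger parallel gripper is mounted at the origin on the work surface. World frame = base frame: x ahead of the robot, y to its left, z up, the work surface at z = 0. Lengths are in m, angles in rad, forces in N, time in s.
With the tool pointing down it reaches from about 0.4 to 0.875 m from the base axis. Payload 19.3 kg.
Tool frame: the origin (TCP) lies on the mounting face of the last link; the fingertips stand 173 mm ahead of it and the grasp point (between the pads) lies 155 mm ahead of it; z points along the fingers, y is the line along which they close (so a half turn about z gives the same grasp; the last joint's range is limited). The gripper opens to 85 mm and grips with 20 to 120 N. Pads are 22 mm wide; open, the fingers measure 114 mm over their backs; the gripper's body (76 mm by 85 mm) begins 54 mm behind the grasp point. The pads swing forward as they close: fully open they stand 13 mm farther back than shut.
Start: joints at [1.115, 0.521, -0.036, 1.599, 0.021, 1.021, -0.113], TCP at [0.235, -0.579, 0.405] pointing down, gripper open.
Joint ranges: [-2.91, 2.91], [-0.3, 2.13], [-1.5, 1.42], [0.17, 2.43], [-1.26, 4.41], [0.16, 1.93], [-2.52, 2.52]. Speed limits (rad/s): [1.89, 1.89, 2.39, 2.39, 3.01, 3.01, 3.01].

## Interface

Orientations are given as [roll, pitch, yaw] about the fixed x, y, z axes, in that order (R = Rz(yaw) Ry(pitch) Rx(roll)).
In Python, from workcell import bot, vision gives the robot as it stands.
- The arm moves only by the shell command python3 -m creep 'ROWS' [FORCE]. ROWS is JSON, a list that holds one entry, the list of rows, each a list of 7 numbers: the opening, from -1 (shut) to 1 (fully open), then the shift along the tool's x, y, z in cm, then the turn, a rotation vector about the tool's x, y, z in rad. In form: [[[grip, tx, ty, tz, rx, ry, rz], ...]]. A call has 1 to 12 rows; each row shifts and turns the commanded pose from where the row before left it, along the tool's axes as they then stand; what a row does not reach is not made up. A row lasts 1/8 s, in which the tool goes at most 62.5 mm and 10.7 degrees, less where a joint would pass 70% of its speed; a pose out of reach is approached as far as the arm can. A call with a gripper value outside its range is refused whole. The fingers move at their own pace and stop on an object; FORCE is the grip in N (left out, the last holds). Time passes only in rows, so rows that do not move let the fingers close. It gives the time, the measured TCP pose, the force, the opening and the grip force at its end, in the units of the state.
- bot.observe(): the state, without advancing time (a new reading comes with each control period).
- vision.grab_frame(name): name is "scene" or "top" or "wrist"; returns a dict with "image" (420x560x3 uint8, blue, green, red), "depth" (420x560 float32, m along the optical axis (not along the pixel's ray), 0 where there is no reading), "fovy" (degrees; the focal length in pixels is half the picture's height over the tangent of half this angle, whatever the lens; pixels are square), "cx", "cy" (the principal point, pixels), "cam_to_world" (4x4, takes a point from camera to world coordinates); the wrist camera has in their place "tool_from_camera" (4x4, takes a point from camera to tool coordinates, whose origin is the TCP and whose axes are the flange's). Camera axes: x right, y down, z forward; pixel columns grow to the right and rows downward; lengths in m; the calibration is good to about 2 mm. The wrist camera is an equidistant fisheye: a pixel r from the principal point sees the ray r / f radians off the axis. A picture is of the moment at which its call begins: read the wrist's pose just before it.
- bot.job_done(): hands the job in; it is judged then, once.
The state is a dict: "clock": time; "qpos": joint angles; "qd": joint speeds; "joint_efforts": joint torques, N m; "position": TCP position; "tool_rot": TCP orientation; "force": force on the tool from outside, world axes, zero at the start; "moment": the same for the moment, N m; "grip_width": finger opening in m; "finger_force": force on a finger pad.
Only numpy, scipy, OpenCV 4.12 (cv2) and the standard library are available. Lean on these libraries where they do the work, as an engineer would, in place of code of your own. Each camera call takes 0.05 s, during which the arm holds its last target. There are 200 camera calls.

## Task

The blue softener bottle is standing in the way of the white tilt-out bin: first move it onto the steel drip tray and leave it standing upright there. Then pull the bin fully open by its wooden knob, lower the orange-lidded tub into its pocket rather than dropping it in from high up, and push the bin fully shut. Don't knock the bottle over, and leave the brush, the glass and the soap dispenser where they are.

Things in the scene. Friction and masses are not known exactly. Their poses are not given: they have to be found in the camera images.
- carcass: White box-shaped cabinet (250 wide along its y, 190 deep along its x, 182 mm high, flat 12 mm wooden roof) that stands fixed on the worktop and houses the tilt-out bin. Origin: centre of the lower front edge, at worktop height. Its +x points from the front into the cabinet (away from the robot), y along the front, z up; turned by up to 0.2 rad.
- bin (a joint): Angle of the tilt-out bin about the horizontal hinge at its bottom front edge, rad: 0 is fully shut (panel upright), 0.8 is fully open (stop), the top leaning out towards the robot (cabinet's -x). It has friction (about 0.35 N m, some 3 N at the knob) and stays where it is left. It starts shut or slightly ajar.
- bin_hinge (a point): Point on the bin's hinge line, midway along it: in the cabinet's frame x 0, y 0, z 20 mm. The hinge runs along the cabinet's y; its axes are the cabinet's.
- bin_knob (a point): Centre of the bin's wooden barrel knob: diameter 26 mm, 36 mm long along the cabinet's y, flat ends, held by a 12 mm stem 50 mm in front of the panel's front face. Moves with the bin: at shut it is 68 mm in front of the hinge line and 152 mm above it. It can be pinched by its two ends from above; nothing is beside it.
- bin_top (a point): Middle of the upper edge of the bin's white front panel, on its back face; moves with the bin. The panel is 246 wide, 160 high (from the hinge line up) and 18 mm thick; its back face passes through the hinge line. At fully open this point is 115 mm in front of the hinge line and 131 mm above the worktop.
- bin_pocket (a point): Middle of the inner floor of the grey open-topped pocket fixed behind the panel; axes move with the bin, at shut they are the cabinet's. Inside 110 mm deep from the panel's back face, 209 wide; back wall 85 high, side walls 85 (135 for the 55 mm next to the panel). At shut this point is 55 mm behind the hinge line, 5 mm above it.
- bin_back (a point): Middle of the upper edge of the pocket's back wall, inner face; moves with the bin. At fully open it is 16 mm behind the hinge line, 158 mm above the worktop, so nearly all of the mouth (from here to bin_top) lies in front of the cabinet; the pocket narrows downwards to a V at the hinge line.
- softener: Blue plastic bottle, 155 mm tall, body diameter 60 mm up to 95 mm, then tapering to a white cylindrical cap of diameter 40 mm from 115 mm to 155 mm. Mass about 0.4 kg. Origin: centre of its underside, z up. It starts standing in front of the bin, 120 to 135 mm before the hinge line.
- tray: Square stainless drip tray fixed to the worktop, 160 x 160 mm, 12 mm high rim, 4 mm walls and floor. Origin: centre of its underside; sides along its x and y.
- tub: Round white stain-remover tub with an orange lid: diameter 56 mm (lid 57 mm), 55 mm tall, about 0.2 kg. Origin: centre of its underside, z up; starts standing on the worktop.
- tub_center (a point): Centre of the tub, 27.5 mm above its underside.
- brush: Bystander: scrubbing brush with a wooden back, 140 x 50 x 45 mm high, lying bristles down. Origin: centre of its underside, long side along its x.
- glass: Bystander: drinking glass, mouth diameter 76 mm, 130 mm tall. Origin: centre of its underside.
- soap: Bystander: white soap dispenser, diameter 60 mm, 150 mm tall with a steel pump whose spout reaches 45 mm out from the axis. Origin: centre of its underside.
Mind the look-alikes: they are no part of the job. What is shaped like the softener but purple is not meant.

How it is judged:
By the outcome, as a careful person would: the job done as asked, in the order asked, and still so for the second after the job is handed in, with the robot touching nothing.
It also fails if it takes over 70 s, if anything falls off the work surface, if the arm or the gripper's body presses on something with over 40 N, if the wrist force passes 120 N, or if a joint passes its speed limit or range.

## Working session

There is one attempt and no reset: what is moved stays moved. The work goes in short steps, Python scripts to look and compute and a shell command to move; the robot and the scene stay as the last step left them, time stands still between calls to the robot, and variables do not carry over. Pictures are saved under pics/ and viewed, at most 10 in all, crops included, and the job is handed in when it is done.

```bash
mkdir -p pics; ls; cat > h.py <<'E'
import numpy as np,cv2,json
from workcell import bot,vision
from scipy.spatial.transform import Rotation as R
def cloud(f):
    d=f["depth"];h,w=d.shape;F=h/2/np.tan(np.radians(f["fovy"])/2)
    v,u=np.mgrid[:h,:w];P=np.stack([(u-f["cx"])*d/F,(v-f["cy"])*d/F,d],-1)
    M=np.array(f["cam_to_world"]);W=P@M[:3,:3].T+M[:3,3];W[d<=0]=np.nan;return W
E
python3 - <<'E'
from h import *
s=bot.observe();print({k:np.round(v,3).tolist() for k,v in s.items()})
for n in("scene","top"):
    f=vision.grab_frame(n);cv2.imwrite(f"pics/{n}0.png",f["image"]);W=cloud(f);np.save(n+"0.npy",W);print(n,np.round(f["cam_to_world"],2).tolist(),f["fovy"])
E
```

```text
pics
{'clock': 0.0, 'qpos': [1.115, 0.522, -0.036, 1.6, 0.021, 1.021, -0.113], 'qd': [0.001, -0.0, -0.0, 0.001, -0.001, -0.0, 0.001], 'joint_efforts': [-0.001, -92.711, 1.98, -36.993, 0.018, 0.008, 0.0], 'position': [0.235, -0.579, 0.404], 'tool_rot': [-3.14, 0.0, 0.386], 'force': [0.039, -0.312, -0.647], 'moment': [0.034, 0.015, -0.026], 'finger_force': 0.0, 'grip_width': 0.085}
scene [[-0.94, 0.33, -0.11, 0.68], [0.35, 0.89, -0.28, 0.3], [0.01, -0.3, -0.95, 1.19], [0.0, 0.0, 0.0, 1.0]] 48.78128213846713
top [[0.03, -0.99, 0.14, 0.42], [-1.0, -0.02, 0.02, -0.03], [-0.02, -0.14, -0.99, 1.17], [0.0, 0.0, 0.0, 1.0]] 51.066782193439735
```

View pics/scene0.png

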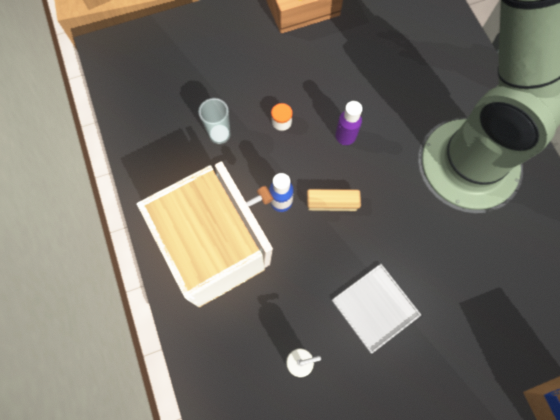

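View pics/top0.png

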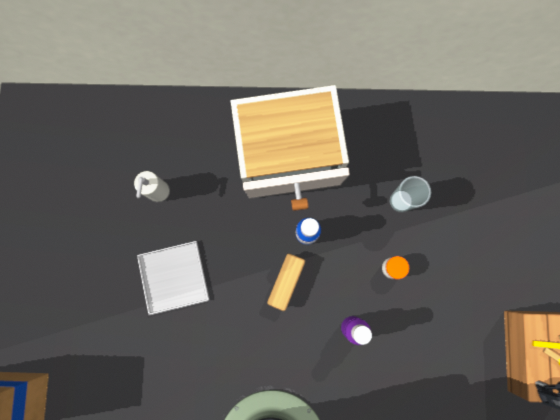

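The pictures show the bin slightly ajar. In the top view: knob (300,203), blue bottle cap (310,227), brush (286,282), tray (173,278), tub lid (396,267), glass (410,193), soap (150,187) and the purple look-alike (358,332).

```bash
cat > m.py <<'E'
from h import *
for n in("top","scene"):
    W=np.load(n+"0.npy");I=cv2.imread(f"pics/{n}0.png");H=cv2.cvtColor(I,cv2.COLOR_BGR2HSV).astype(int);h,s,v=H[...,0],H[...,1],H[...,2]
    z=W[...,2]
    def rep(name,m):
        p=W[m&np.isfinite(z)]
        if len(p)==0: print(name,0);return p
        (c,sz,a)=cv2.minAreaRect(p[:,:2].astype(np.float32))
        print(n,name,len(p),"med",np.round(np.median(p,0),3),"rect",np.round(c,3),np.round(sz,3),round(a,1),"z",np.round(np.percentile(p[:,2],[2,98]),3));return p
    def box(a): m=np.zeros(z.shape,bool);m[a[1]:a[3],a[0]:a[2]]=1;return m
    B=dict(top=dict(cap=(290,210,330,250),tub=(375,250,420,285),tray=(130,235,215,320),brush=(262,250,310,315),knob=(285,195,315,212),roof=(225,80,352,185),soap=(130,165,175,205),glass=(385,170,435,215)),
      scene=dict(cap=(265,170,300,215),tub=(265,100,300,135),tray=(328,260,425,355),brush=(303,185,365,215),knob=(255,182,273,206),roof=(135,160,270,305),soap=(280,340,325,380),glass=(195,95,235,145)))[n]
    b={k:box(x) for k,x in B.items()}
    rep("cap",b["cap"]&(z>.145)&(z<.17)); rep("lid",b["tub"]&(z>.048)&(z<.065)&(h<20)&(s>150))
    rep("tray",b["tray"]&(z>.001)&(s<60)&(v>90)); rep("brush",b["brush"]&(z>.03))
    rep("knob",b["knob"]&(z>.14)&(s>90)); rep("roof",b["roof"]&(z>.17)&(z<.2))
    rep("roofwood",b["roof"]&(z>.17)&(z<.2)&(s>60)); rep("soap",b["soap"]&(z>.05));rep("glass",b["glass"]&(z>.05))
    rep("paneltop",box((240,165,350,190) if n=="top" else (210,160,272,270))&(z>.12)&(z<.185)&(s<60))
E
python3 m.py
```

```text
top cap 230 med [ 0.539 -0.077  0.156] rect [ 0.538 -0.077] [0.038 0.038] 44.6 z [0.152 0.159]
top lid 400 med [ 0.453 -0.304  0.056] rect [ 0.453 -0.304] [0.055 0.055] 1.5 z [0.052 0.06 ]
top tray 3733 med [0.412 0.275 0.005] rect [0.413 0.275] [0.166 0.167] 15.2 z [0.001 0.015]
top brush 1081 med [ 0.41  -0.025  0.046] rect [ 0.41  -0.025] [0.05 0.14] 68.9 z [0.04 0.05]
top knob 167 med [ 0.587 -0.052  0.179] rect [ 0.588 -0.052] [0.024 0.036] 9.0 z [0.169 0.184]
top roof 9218 med [ 0.748 -0.027  0.183] rect [ 0.744 -0.026] [0.224 0.25 ] 9.7 z [0.178 0.187]
top roofwood 7084 med [ 0.75  -0.025  0.183] rect [ 0.753 -0.025] [0.179 0.225] 9.5 z [0.179 0.187]
top soap 642 med [0.637 0.321 0.11 ] rect [0.643 0.329] [0.061 0.063] 39.7 z [0.054 0.151]
top glass 722 med [ 0.637 -0.337  0.106] rect [ 0.633 -0.328] [0.074 0.074] 87.5 z [0.053 0.133]
top paneltop 1274 med [ 0.647 -0.042  0.179] rect [ 0.652 -0.039] [0.061 0.25 ] 3.9 z [0.126 0.184]
scene cap 228 med [ 0.537 -0.076  0.155] rect [ 0.558 -0.066] [0.09  0.038] 27.0 z [0.148 0.167]
scene lid 293 med [ 0.45  -0.304  0.056] rect [ 0.45  -0.305] [0.056 0.054] 26.8 z [0.05 0.06]
scene tray 3932 med [0.41  0.274 0.005] rect [0.408 0.271] [0.17  0.167] 15.2 z [0.001 0.014]
scene brush 973 med [ 0.407 -0.024  0.045] rect [ 0.406 -0.025] [0.051 0.139] 67.6 z [0.035 0.05 ]
scene knob 161 med [ 0.587 -0.051  0.178] rect [ 0.586 -0.053] [0.024 0.036] 9.5 z [0.164 0.183]
scene roof 10048 med [ 0.746 -0.022  0.182] rect [ 0.712 -0.033] [0.28  0.252] 9.6 z [0.176 0.186]
scene roofwood 7535 med [ 0.749 -0.024  0.182] rect [ 0.708 -0.038] [0.271 0.231] 10.7 z [0.178 0.186]
scene soap 623 med [0.64  0.327 0.11 ] rect [0.639 0.328] [0.058 0.064] 44.4 z [0.105 0.15 ]
scene glass 837 med [ 0.629 -0.343  0.1  ] rect [ 0.628 -0.33 ] [0.075 0.075] 21.2 z [0.054 0.133]
scene paneltop 1596 med [ 0.649 -0.007  0.178] rect [ 0.643 -0.03 ] [0.263 0.131] 79.6 z [0.126 0.184]
```

```bash
cat >> h.py <<'E'
YAW=np.radians(9.6); C0=np.array([.665,-.040,0]); CX=np.array([np.cos(YAW),np.sin(YAW),0]); CZ=np.array([0,0,1.])
def cab(x,z,y=0): return C0+CX*x+CZ*z+np.cross(CZ,CX)*y
def Rt(tilt=0,yaw=YAW): # tilt: body leans towards the robot
    a=Rt0=R.from_euler("xyz",[np.pi,0,yaw]); return a*R.from_rotvec([0,tilt,0])
def go(grasp,tilt=0,yaw=YAW):
    s=bot.observe();q=R.from_euler("xyz",s["tool_rot"]);T=Rt(tilt,yaw)
    tcp=np.array(grasp)-.155*T.as_matrix()[:,2];d=tcp-np.array(s["position"])
    rv=(q.inv()*T).as_rotvec()
    print("turn",np.round(rv,3),"then shift cm (target axes)",np.round(T.inv().apply(d)*100,2),"| (now axes)",np.round(q.inv().apply(d)*100,2),"zaxis",np.round(T.as_matrix()[:,2],2))
E
python3 -c "
from h import *
go([.538,-.077,.238]);print(Rt(.4).as_matrix()[:,2])"
```

```text
turn [-0.001  0.     0.218] then shift cm (target axes) [ 38.23 -44.44   1.12] | (now axes) [ 46.95 -35.11   1.15] zaxis [ 0. -0. -1.]
[ 0.38396494  0.06494281 -0.92106099]
```

```bash
python3 -m creep '[[[1,0,0,0,0,0,0.109],[1,0,0,0,0,0,0.109],[1,3.8,-4.4,0,0,0,0],[1,3.8,-4.4,0,0,0,0],[1,3.8,-4.4,0,0,0,0],[1,3.8,-4.4,0,0,0,0],[1,3.8,-4.4,0,0,0,0],[1,3.8,-4.4,0,0,0,0],[1,3.8,-4.4,0,0,0,0],[1,3.8,-4.4,0,0,0,0],[1,3.8,-4.4,0,0,0,0],[1,3.8,-4.4,0,0,0,0]]]' 40; python3 -c "
from h import *
go([.538,-.077,.137])"
```

```text
clock: 1.6
position: [0.537, -0.0801, 0.4046]
tool_rot: [3.142, 0.0, 0.168]
force: [0.2, -1.5, -0.5]
grip_width: 0.0853
finger_force: 0.0
turn [0. 0. 0.] then shift cm (target axes) [ 0.15 -0.29 11.26] | (now axes) [ 0.15 -0.29 11.26] zaxis [ 0. -0. -1.]
```

```bash
python3 -m creep '[[[1,0.1,-0.2,3,0,0,0],[1,0,0,3,0,0,0],[1,0,0,3,0,0,0],[1,0,0,2.2,0,0,0],[1,0,0,0,0,0,0],[-1,0,0,0,0,0,0],[-1,0,0,0,0,0,0],[-1,0,0,0,0,0,0],[-1,0,0,0,0,0,0],[-1,0,0,0,0,0,0],[-1,0,0,0,0,0,0]]]' 40
```

```text
clock: 2.98
position: [0.5373, -0.0795, 0.2936]
tool_rot: [3.141, -0.001, 0.168]
force: [-1.0, 2.2, 6.9]
grip_width: 0.0391
finger_force: 39.5
```

```bash
python3 -m creep '[[[-1,0,0,-3,0,0,0],[-1,0,0,-3,0,0,0],[-1,0,0,-3,0,0,0],[-1,0,0,0,0,0,0]]]' 50; python3 -c "
from h import *
go([.411,.274,.2286])"
```

```text
clock: 3.48
position: [0.5372, -0.0797, 0.3846]
tool_rot: [3.141, -0.003, 0.168]
force: [0.2, -0.4, -5.3]
grip_width: 0.0386
finger_force: 52.2
turn [ 0.001 -0.003 -0.   ] then shift cm (target axes) [ -6.55 -36.98   0.1 ] | (now axes) [ -6.55 -36.98   0.05] zaxis [ 0. -0. -1.]
```

```bash
python3 -m creep '[[[-1,-0.3,-1.7,0,0,0,0],[-1,-0.6,-3.4,0,0,0,0],[-1,-0.6,-3.4,0,0,0,0],[-1,-0.6,-3.4,0,0,0,0],[-1,-0.6,-3.4,0,0,0,0],[-1,-0.6,-3.4,0,0,0,0],[-1,-0.6,-3.4,0,0,0,0],[-1,-0.6,-3.4,0,0,0,0],[-1,-0.6,-3.4,0,0,0,0],[-1,-0.6,-3.4,0,0,0,0],[-1,-0.6,-3.4,0,0,0,0],[-1,-0.2,-1.3,0,0,0,0]]]' 50; python3 -c "
from h import *
go([.411,.274,.1426])"
```

```text
clock: 4.97
position: [0.4095, 0.2763, 0.3817]
tool_rot: [-3.141, 0.002, 0.171]
force: [0.0, -0.4, -4.3]
grip_width: 0.0388
finger_force: 52.1
turn [-0.     0.002  0.003] then shift cm (target axes) [0.11 0.25 8.41] | (now axes) [0.13 0.25 8.41] zaxis [ 0. -0. -1.]
```

```bash
python3 -m creep '[[[-1,0.1,0.2,2,0,0,0],[-1,0,0,2,0,0,0],[-1,0,0,2,0,0,0],[-1,0,0,1,0,0,0],[-1,0,0,0.5,0,0,0],[-1,0,0,0.4,0,0,0],[-1,0,0,0.3,0,0,0],[-1,0,0,0,0,0,0],[-1,0,0,0,0,0,0]]]' 50
```

```text
clock: 6.1
position: [0.4125, 0.2725, 0.3009]
tool_rot: [-3.141, -0.0, 0.168]
force: [0.2, -0.3, -3.9]
grip_width: 0.0388
finger_force: 52.0
```

```bash
python3 -m creep '[[[-1,0,0,0.2,0,0,0],[-1,0,0,0.15,0,0,0],[-1,0,0,0,0,0,0]]]' 50
```

```text
clock: 6.48
position: [0.4126, 0.2727, 0.2976]
tool_rot: [-3.141, -0.001, 0.168]
force: [-1.3, -0.5, 6.6]
grip_width: 0.0388
finger_force: 53.0
```

Contact. Release and rise.

```bash
python3 -m creep '[[[0.2,0,0,0,0,0,0],[0.2,0,0,0,0,0,0],[1,0,0,0,0,0,0],[1,0,0,0,0,0,0],[1,0,0,-1,0,0,0],[1,0,0,-3,0,0,0],[1,0,0,-4,0,0,0],[1,0,0,-4,0,0,0],[1,0,0,0,0,0,0]]]'; python3 - <<'E'
from h import *
go(cab(-.080,.165,.001)+[0,0,.08])
f=vision.grab_frame("top");cv2.imwrite("pics/top1.png",f["image"]);W=cloud(f);z=W[...,2]
m=(abs(W[...,0]-.411)<.08)&(abs(W[...,1]-.274)<.08)&(z>.145)&(z<.165);print(np.median(W[m],0),m.sum())
E
```

```text
clock: 7.6
position: [0.4127, 0.2727, 0.4204]
tool_rot: [-3.139, -0.005, 0.168]
force: [0.5, -0.3, -0.2]
grip_width: 0.0853
finger_force: 0.0
turn [-0.002 -0.005 -0.   ] then shift cm (target axes) [11.66 34.94  2.04] | (now axes) [11.65 34.95  2.01] zaxis [ 0. -0. -1.]
[0.40151162 0.26981675 0.16013424] 69
```

View pics/top1.png

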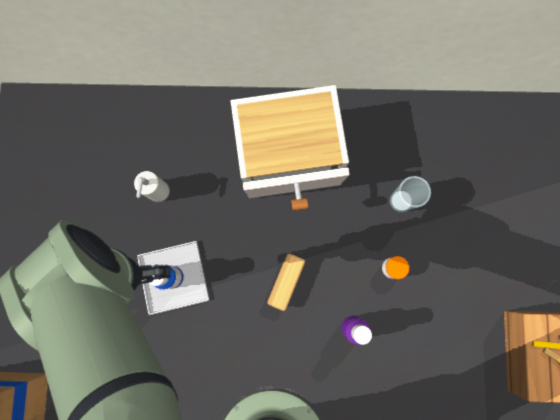

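The bottle stands upright in the tray (165,278); nothing else has moved. Next, the knob at (300,204).

```bash
python3 -m creep '[[[1,0.6,1.8,0,0,0,0],[1,1.1,3.3,0,0,0,0],[1,1.1,3.3,0,0,0,0],[1,1.1,3.3,0,0,0,0],[1,1.1,3.3,0,0,0,0],[1,1.1,3.3,0,0,0,0],[1,1.1,3.3,0,0,0,0],[1,1.1,3.3,0,0,0,0],[1,1.1,3.3,0,0,0,0],[1,1.1,3.3,0,0,0,0],[1,0.9,2.7,0,0,0,0],[1,0,0,0,0,0,0]]]'; python3 - <<'E'
from h import *
f=vision.grab_frame("top");W=cloud(f);H=cv2.cvtColor(f["image"],cv2.COLOR_BGR2HSV);print("lag check")
go([.587,-.052,.167])
E
```

```text
clock: 9.15
position: [0.5822, -0.0476, 0.4159]
tool_rot: [3.141, 0.002, 0.165]
force: [-0.2, 0.9, 0.2]
grip_width: 0.0856
finger_force: 0.0
lag check
turn [-0.     0.002 -0.001] then shift cm (target axes) [0.41 0.66 9.41] | (now axes) [0.43 0.66 9.41] zaxis [ 0. -0. -1.]
```

```bash
python3 -m creep '[[[1,0.4,0.7,2,0,0,0],[1,0,0,3,0,0,0],[1,0,0,3,0,0,0],[1,0,0,1.4,0,0,0],[1,0,0,0,0,0,0],[-1,0,0,0,0,0,0],[-1,0,0,0,0,0,0],[-1,0,0,0,0,0,0],[-1,0,0,0,0,0,0],[-1,0,0,0,0,0,0],[-1,0,0,0,0,0,0]]]' 50; python3 - <<'E'
from h import *
# knob arc, tilt = 0.5*theta, rows relative from theta0 ; also fully-tilting
th=np.linspace(.075,.8,11);
for k in(.5,1.):
    P=[cab(-(.068*np.cos(t)+.152*np.sin(t)),.02+.152*np.cos(t)-.068*np.sin(t)) for t in th]
    for a,b,pa,pb in zip(th,th[1:],P,P[1:]):
        A,B=Rt(k*(a-.075)),Rt(k*(b-.075)); d=(pb-.155*B.as_matrix()[:,2])-(pa-.155*A.as_matrix()[:,2])
        print(k,np.round(100*A.inv().apply(d),2),np.round((A.inv()*B).as_rotvec(),3))
E
```

```text
clock: 10.58
position: [0.5872, -0.0532, 0.3242]
tool_rot: [3.14, -0.001, 0.166]
force: [-2.9, -7.6, 9.3]
grip_width: 0.0356
finger_force: 50.8
0.5 [-1.6  -0.    0.62] [0.    0.036 0.   ]
0.5 [-1.58 -0.    0.66] [-0.     0.036  0.   ]
0.5 [-1.55  0.    0.7 ] [-0.     0.036  0.   ]
0.5 [-1.53 -0.    0.73] [ 0.     0.036 -0.   ]
0.5 [-1.5  -0.    0.77] [0.    0.036 0.   ]
0.5 [-1.47  0.    0.8 ] [-0.     0.036  0.   ]
0.5 [-1.45  0.    0.83] [ 0.     0.036 -0.   ]
0.5 [-1.41 -0.    0.86] [-0.     0.036  0.   ]
0.5 [-1.38  0.    0.89] [-0.     0.036  0.   ]
0.5 [-1.35 -0.    0.92] [ 0.     0.036 -0.   ]
1.0 [-2.16 -0.    0.65] [-0.     0.073  0.   ]
1.0 [-2.16 -0.    0.65] [ 0.     0.073 -0.   ]
1.0 [-2.16 -0.    0.65] [-0.     0.073  0.   ]
1.0 [-2.16  0.    0.65] [0.    0.073 0.   ]
1.0 [-2.16 -0.    0.65] [ 0.     0.073 -0.   ]
1.0 [-2.16  0.    0.65] [0.    0.072 0.   ]
1.0 [-2.16  0.    0.65] [-0.     0.073  0.   ]
1.0 [-2.16 -0.    0.65] [0.    0.072 0.   ]
1.0 [-2.16  0.    0.65] [0.    0.073 0.   ]
1.0 [-2.16 -0.    0.65] [ 0.     0.072 -0.   ]
```

```bash
python3 -m creep '[[[-1,-1.08,0,0.32,0,0.036,0],[-1,-1.08,0,0.32,0,0.036,0],[-1,-1.08,0,0.32,0,0.036,0],[-1,-1.08,0,0.32,0,0.036,0],[-1,-1.08,0,0.32,0,0.036,0],[-1,-1.08,0,0.32,0,0.036,0],[-1,-1.08,0,0.32,0,0.036,0],[-1,-1.08,0,0.32,0,0.036,0],[-1,0,0,0,0,0,0]]]' 60
```

```text
clock: 11.7
position: [0.5041, -0.0672, 0.2876]
tool_rot: [3.14, -0.286, 0.166]
force: [-26.7, -9.9, 30.0]
grip_width: 0.0352
finger_force: 62.5
```

```bash
python3 -m creep '[[[-1,-0.08,0,-0.18,0,0,0],[-1,0,0,0,0,0,0]]]' 60
```

```text
clock: 11.95
position: [0.505, -0.0671, 0.2892]
tool_rot: [3.14, -0.289, 0.166]
force: [1.7, -9.1, -0.2]
grip_width: 0.0346
finger_force: 66.3
```

```bash
python3 -m creep '[[[-1,-1.09,0,0.30,0,0.036,0],[-1,-1.09,0,0.30,0,0.036,0],[-1,-1.09,0,0.30,0,0.036,0],[-1,-1.09,0,0.30,0,0.036,0],[-1,-1.09,0,0.30,0,0.036,0],[-1,-1.09,0,0.30,0,0.036,0],[-1,0,0,0,0,0,0]]]' 60
```

```text
clock: 12.82
position: [0.4707, -0.0755, 0.2696]
tool_rot: [-3.136, -0.423, 0.181]
force: [19.7, 44.8, -21.6]
grip_width: 0.0348
finger_force: 70.6
```

```bash
python3 - <<'E'
from h import *
s=bot.observe();print(np.round(s["qpos"],2),np.round(s["force"],1))
T=R.from_euler("xyz",s["tool_rot"]).as_matrix();g=np.array(s["position"])+.155*T[:,2]-C0;print(g@CX,g[2]-.02,-g[0]*CX[1]+g[1]*CX[0])
E
```

```text
[ 0.51  0.51 -0.55  2.22  1.24  0.16 -2.52] [ 19.7  44.8 -21.6]
-0.13383115296244952 0.10826770743139723 -0.0008547100628951247
```

```bash
python3 -m creep '[[[0.3,0,0,0,0,0,0],[0.3,0,0,0,0,0,0],[0.3,0,0,0,0,0,0]]]' 60; python3 - <<'E'
from h import *
f=vision.grab_frame("scene");W=cloud(f);I=f["image"];cv2.imwrite("pics/scene2.png",I)
H=cv2.cvtColor(I,cv2.COLOR_BGR2HSV);p=(W-C0)@np.stack([CX,np.cross(CZ,CX),CZ],1)
m=(abs(p[...,1])<.1)&(p[...,0]<0)&(p[...,0]>-.13)&(H[...,1]<60)&(H[...,2]>120)&(p[...,2]>.10)&(p[...,2]<.19)
q=p[m];print(len(q));
for y in(-.09,-.06,.06,.09):
    r=q[abs(q[:,1]-y)<.015]
    if len(r): k=np.argsort(r[:,2])[-len(r)//4:];print(y,len(r),np.round(np.percentile(r[k],[5,50,95],axis=0),3).tolist())
s=bot.observe();T=R.from_euler("xyz",s["tool_rot"]).as_matrix();g=np.array(s["position"])+.155*T[:,2]-C0;print(g@CX,g[2],np.round(s["qpos"],2))
E
```

```text
clock: 13.2
position: [0.4695, -0.0809, 0.2694]
tool_rot: [-3.141, -0.42, 0.171]
force: [0.2, -0.3, 0.5]
grip_width: 0.0556
finger_force: 0.0
1809
-0.09 208 [[-0.086, -0.098, 0.159], [-0.078, -0.086, 0.161], [-0.072, -0.076, 0.165]]
-0.06 249 [[-0.086, -0.073, 0.158], [-0.078, -0.06, 0.161], [-0.072, -0.047, 0.164]]
0.06 280 [[-0.086, 0.048, 0.158], [-0.078, 0.06, 0.161], [-0.072, 0.074, 0.164]]
0.09 216 [[-0.085, 0.077, 0.159], [-0.078, 0.088, 0.161], [-0.073, 0.099, 0.163]]
-0.1363317393565825 0.12785296988879605 [ 0.51  0.51 -0.54  2.22  1.23  0.16 -2.52]
```

View pics/scene2.png

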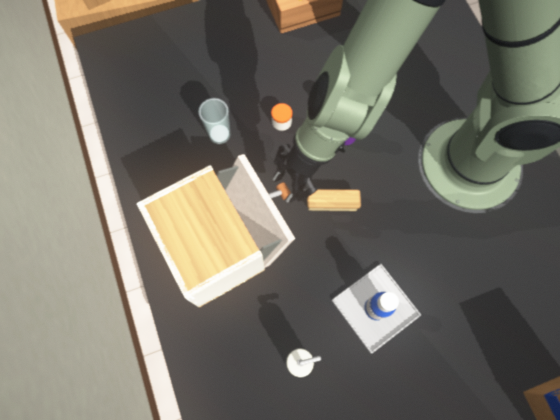

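Bin half open (θ≈0.455), bottle upright in the tray, brush in place. The tilt hit wrist joint limits, so I re-pose to a smaller tilt and grip again.

```bash
python3 - <<'E'
from h import *
go(cab(-.129,.127),.15)
E
```

```text
turn [-0.002 -0.27   0.003] then shift cm (target axes) [ 4.85 -0.77 -0.37] | (now axes) [ 4.77 -0.75  0.94] zaxis [ 0.15  0.02 -0.99]
```

```bash
python3 -m creep '[[[0.3,0.8,-0.13,0.05,0,-0.045,0],[0.3,0.8,-0.13,0.05,0,-0.045,0],[0.3,0.8,-0.13,0.05,0,-0.045,0],[0.3,0.8,-0.13,0.05,0,-0.045,0],[0.3,0.8,-0.13,0.05,0,-0.045,0],[0.3,0.8,-0.13,0.05,0,-0.045,0],[0.3,0,0,0,0,0,0]]]' 60;  python3 - <<'E'
from h import *
go(cab(-.129,.127),.15);print(np.round(bot.observe()["qpos"],2))
E
```

```text
clock: 14.12
position: [0.5144, -0.0649, 0.2808]
tool_rot: [-3.14, -0.15, 0.171]
force: [0.3, 0.6, 0.1]
grip_width: 0.0557
finger_force: 0.0
turn [-0.002 -0.     0.004] then shift cm (target axes) [0.04 0.05 0.06] | (now axes) [0.04 0.05 0.06] zaxis [ 0.15  0.02 -0.99]
[ 0.63  0.64 -0.83  2.01  0.77  0.66 -2.07]
```

```bash
python3 -m creep '[[[-1,0,0,0,0,0,0],[-1,0,0,0,0,0,0],[-1,0,0,0,0,0,0],[-1,0,0,0,0,0,0]]]' 45;  python3 - <<'E'
from h import *
th=np.linspace(.455,.805,8);r=1.01
P=[np.array(cab(-r*(.068*np.cos(t)+.152*np.sin(t)),.02+r*(.152*np.cos(t)-.068*np.sin(t)))) for t in th]
for a,b in zip(P,P[1:]): print(np.round(100*Rt(.15).inv().apply(b-a),2))
E
```

```text
clock: 14.62
position: [0.5136, -0.0659, 0.2807]
tool_rot: [3.141, -0.149, 0.17]
force: [-0.8, -5.8, 0.4]
grip_width: 0.0355
finger_force: 46.0
[-0.61  0.    0.57]
[-0.59  0.    0.6 ]
[-0.55 -0.    0.63]
[-0.52 -0.    0.66]
[-0.49  0.    0.68]
[-0.45 -0.    0.71]
[-0.42  0.    0.73]
```

```bash
python3 -m creep '[[[-1,-0.61,0,0.57,0,0,0],[-1,-0.59,0,0.60,0,0,0],[-1,-0.55,0,0.63,0,0,0],[-1,-0.52,0,0.66,0,0,0],[-1,0,0,0,0,0,0]]]' 45; python3 -c "
from h import *
print(np.round(bot.observe()['qpos'],2))"
```

```text
clock: 15.25
position: [0.4951, -0.0691, 0.2529]
tool_rot: [3.141, -0.15, 0.17]
force: [0.9, -6.0, -1.2]
grip_width: 0.0351
finger_force: 46.8
[ 0.61  0.65 -0.78  2.07  0.84  0.58 -2.14]
```

```bash
python3 -m creep '[[[-1,-0.49,0,0.68,0,0,0],[-1,-0.45,0,0.71,0,0,0],[-1,-0.42,0,0.73,0,0,0],[-1,0,0,0,0,0,0]]]' 45; python3 -m creep '[[[-1,-0.13,0,0.25,0,0,0],[-1,0,0,0,0,0,0]]]' 45; python3 -c "
from h import *
print(np.round(bot.observe()['qpos'],2))"
```

```text
clock: 15.75
position: [0.4853, -0.0707, 0.2305]
tool_rot: [3.141, -0.151, 0.171]
force: [0.6, -5.2, 3.6]
grip_width: 0.0351
finger_force: 49.5
clock: 16.0
position: [0.4851, -0.0706, 0.2295]
tool_rot: [3.139, -0.154, 0.171]
force: [-9.9, -6.5, 47.7]
grip_width: 0.035
finger_force: 56.6
[ 0.58  0.67 -0.72  2.11  0.92  0.51 -2.21]
```

Stop reached. Release, back off and retreat.

```bash
python3 -m creep '[[[-1,0.05,0,-0.2,0,0,0],[0.3,0,0,0,0,0,0],[0.3,0,0,0,0,0,0],[0.3,0,0,0,0,0,0],[0.3,0,0,-1,0,0,0],[0.3,0,0,-2,0,0,0],[0.3,0,0,-4,0,0,0],[1,0,0,-4,0,0,0],[1,0,0,-4,0,0,0],[1,0,0,0,0,0,0]]]' 45; python3 - <<'E'
from h import *
f=vision.grab_frame("scene");W=cloud(f);I=f["image"];cv2.imwrite("pics/scene3.png",I)
H=cv2.cvtColor(I,cv2.COLOR_BGR2HSV);p=(W-C0)@np.stack([CX,np.cross(CZ,CX),CZ],1)
m=(abs(p[...,1])<.115)&(p[...,0]<-.09)&(p[...,0]>-.15)&(H[...,1]<60)&(H[...,2]>120)&(p[...,2]>.10)&(p[...,2]<.15)
q=p[m];print(len(q));
for y in(-.09,-.06,.06,.09):
    r=q[abs(q[:,1]-y)<.015]
    if len(r): k=np.argsort(r[:,2])[-len(r)//4:];print(y,len(r),np.round(np.percentile(r[k],[5,50,95],axis=0),3).tolist())
print(np.round(bot.observe()["qpos"],2));go([.4515,-.304,.14],0)
E
```

```text
clock: 17.25
position: [0.4626, -0.074, 0.3804]
tool_rot: [3.141, -0.153, 0.171]
force: [-0.3, -1.0, -0.6]
grip_width: 0.0852
finger_force: 0.0
1484
-0.09 181 [[-0.124, -0.104, 0.128], [-0.117, -0.09, 0.13], [-0.111, -0.077, 0.133]]
-0.06 186 [[-0.122, -0.073, 0.128], [-0.116, -0.059, 0.13], [-0.109, -0.048, 0.133]]
0.06 199 [[-0.123, 0.047, 0.128], [-0.117, 0.058, 0.13], [-0.111, 0.073, 0.133]]
0.09 196 [[-0.121, 0.077, 0.128], [-0.116, 0.091, 0.13], [-0.112, 0.104, 0.134]]
[ 0.86  0.44 -1.03  2.04  0.53  0.78 -1.87]
turn [ 0.    -0.151  0.003] then shift cm (target axes) [-4.91 22.48  8.4 ] | (now axes) [-6.2  22.46  7.56] zaxis [ 0. -0. -1.]
```

View pics/scene3.png

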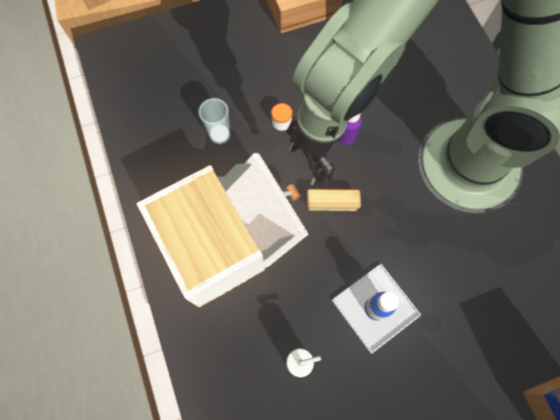

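Bin fully open (panel top edge at (-0.117, 0.130), hard stop felt); bottle in the tray, tub at (282,115) untouched. I fit the arm's kinematics from the recorded poses to check which tilts are reachable when placing.

```bash
cat > k.py <<'E'
from h import *
from itertools import product
from scipy.optimize import least_squares
D=[([1.115,.522,-.036,1.6,.021,1.021,-.113],[.235,-.579,.404],[-3.14,0,.386]),
([.51,.51,-.54,2.22,1.23,.16,-2.52],[.4695,-.0809,.2694],[-3.141,-.42,.171]),
([.63,.64,-.83,2.01,.77,.66,-2.07],[.5144,-.0649,.2808],[-3.14,-.15,.171]),
([.61,.65,-.78,2.07,.84,.58,-2.14],[.4951,-.0691,.2529],[3.141,-.15,.17]),
([.58,.67,-.72,2.11,.92,.51,-2.21],[.4851,-.0706,.2295],[3.139,-.154,.171]),
([.86,.44,-1.03,2.04,.53,.78,-1.87],[.4626,-.074,.3804],[3.141,-.153,.171])]
def fk(q,s,L):
    y=lambda a:R.from_rotvec([0,a,0]); z=lambda a:R.from_rotvec([0,0,a]);e=np.array([0,0,1.]);x=np.array([1.,0,0])
    A=z(s[0]*q[0])*y(q[1]); p=np.array([0,0,L[0]])
    p=p+A.apply(L[1]*e); A=A*z(s[1]*q[2]); p=p+A.apply(L[4]*x); A=A*y(q[3]); p=p+A.apply(L[5]*x+L[2]*e)
    A=A*z(s[2]*q[4])*y(q[5]); p=p+A.apply(L[6]*x+L[3]*e); A=A*z(s[3]*q[6]+L[7]); return p,A
def res(L,s): return np.concatenate([np.r_[10*(fk(q,s,L)[0]-p),(fk(q,s,L)[1].inv()*R.from_euler("xyz",o)).as_rotvec()] for q,p,o in D])
if __name__=="__main__":
    o=[]
    for s in product([-1,1],repeat=4):
        for y0 in(0,1.57,3.14,-1.57):
            r=least_squares(res,[.35,.4,.4,.12,0,0,0,y0],args=(s,));o.append((r.cost,s,np.round(r.x,4).tolist()))
    o.sort(key=lambda t:t[0]);print(*o[:3],sep="\n");json.dump(o[0],open("k.json","w"))
E
python3 k.py
```

```text
(np.float64(0.18329765396804254), (-1, -1, -1, -1), [0.2259, 0.6238, 0.4468, 0.1261, -0.0238, 0.0177, 0.0376, 1.5688])
(np.float64(0.18329765396804268), (-1, -1, -1, -1), [0.2259, 0.6238, 0.4468, 0.1261, -0.0238, 0.0177, 0.0376, 1.5688])
(np.float64(0.18329765396804273), (-1, -1, -1, -1), [0.2259, 0.6238, 0.4468, 0.1261, -0.0238, 0.0177, 0.0376, 1.5688])
```

```bash
python3 - <<'E'
from k import *
c,s,L=json.load(open("k.json"));print(np.round(res(np.array(L),s).reshape(6,6),3))
print([ (round(a,4)) for a in bot.observe()["qpos"]])
# orientation-only fit with small free axis offsets between joints
def ori(q,s,o):
    y=lambda a:R.from_rotvec([0,a,0]); z=lambda a:R.from_rotvec([0,0,a])
    return z(s[0]*q[0]+o[0])*y(q[1])*z(s[1]*q[2]+o[1])*y(q[3])*z(s[2]*q[4]+o[2])*y(q[5])*z(s[3]*q[6]+o[3])
def f(o,s): return np.concatenate([(ori(q,s,o).inv()*R.from_euler("xyz",r)).as_rotvec() for q,p,r in D])
b=min((least_squares(f,[0,0,0,y],args=(s,)) .cost,s,y) for s in product([-1,1],repeat=4) for y in(0,1.57))
print(b,np.round(least_squares(f,[0,0,0,b[2]],args=(b[1],)).x,3))
E
```

```text
[[ 0.518  0.249 -0.005  0.001  0.     0.001]
 [ 0.023  0.022 -0.057  0.001 -0.004 -0.006]
 [ 0.013  0.009  0.004  0.003  0.007  0.007]
 [ 0.038  0.007  0.027  0.002 -0.     0.003]
 [ 0.05  -0.028  0.008  0.003 -0.001  0.001]
 [-0.151  0.05   0.024  0.     0.006 -0.005]]
[np.float64(0.8575), np.float64(0.438), np.float64(-1.0335), np.float64(2.0432), np.float64(0.5319), np.float64(0.7753), np.float64(-1.871)]
(np.float64(0.00010726308293312603), (-1, -1, -1, -1), 0) [-6.000e-03  5.000e-03 -1.000e-03  1.567e+00]
```

```bash
cat > k2.py <<'E'
from k import *
def fr(q):
    y=lambda a:R.from_rotvec([0,a,0]); z=lambda a:R.from_rotvec([0,0,a]);q=np.array(q)
    A1=z(-q[0]);A2=A1*y(q[1]);A3=A2*z(-q[2]);A4=A3*y(q[3]);A5=A4*z(-q[4]);A6=A5*y(q[5]);A7=A6*z(np.pi/2-q[6]);return A1,A2,A3,A4,A5,A6,A7
def cols(q):
    A=[a.as_matrix() for a in fr(q)]
    # base z, j1 x,y ; j2 z(L1)+y ; j3 x,y ; j5 z.. 
    return np.column_stack([[0,0,1],A[0][:,0],A[0][:,1],A[1][:,2],A[2][:,0],A[3][:,0],A[3][:,2],A[5][:,0],A[5][:,2]])
DD=D+[(q,p,o) for q,p,o in json.load(open("more.json"))] if __import__("os").path.exists("more.json") else D
M=np.concatenate([cols(q) for q,_,_ in DD]);b=np.concatenate([p for _,p,_ in DD])
lam=1e-3;V=np.linalg.solve(M.T@M+lam**2*np.eye(9),M.T@b)
if __name__=="__main__": print(np.round(V,4));print(np.round((M@V-b).reshape(-1,3)*1000,1).tolist(), np.round(np.linalg.svd(M)[1],3))
E
python3 k2.py
```

```text
[ 0.2584  0.0152 -0.0574  0.4641  0.0095 -0.0631  0.3864 -0.0102  0.1066]
[[2.6, -2.7, -3.1], [4.0, 2.5, -9.5], [-4.2, -0.1, 4.0], [2.1, 2.2, 4.6], [4.6, 0.4, 1.2], [-10.8, -0.5, 2.8]] [4.843 4.604 2.799 0.983 0.539 0.384 0.286 0.138 0.112]
```

```bash
python3 -m creep '[[[1,0,0,0,0,-0.153,0],[1,0,0,0,0,0,-0.18],[1,0,0,0,0,0,-0.18],[1,0,0,0,0,0,-0.18],[1,0,0,0,0,0,-0.18],[1,0,0,0,0,0,-0.18],[1,0,0,0,0,0,-0.18],[1,0,0,0,0,0,-0.18],[1,0,0,0,0,0,-0.18],[1,0,0,0,0,0,-0.18]]]'; cat > log.py <<'E'
from h import *
import os
s=bot.observe();m=json.load(open("more.json")) if os.path.exists("more.json") else []
m.append([list(map(float,s[k])) for k in("qpos","position","tool_rot")]);json.dump(m,open("more.json","w"));print("q",np.round(s["qpos"],2))
E
python3 log.py; python3 -c "
from h import *
go([.4515,-.304,.14],0,YAW+np.pi)"
```

```text
clock: 18.55
position: [0.4625, -0.0739, 0.3771]
tool_rot: [-3.137, -0.002, 1.798]
force: [1.1, -1.0, -0.7]
grip_width: 0.0857
finger_force: 0.0
q [ 1.01  0.7  -1.4   1.98  0.76  1.15 -0.49]
turn [-0.002 -0.005 -1.511] then shift cm (target axes) [  4.92 -22.51   8.21] | (now axes) [-22.19  -6.22   8.19] zaxis [-0.  0. -1.]
```

```bash
python3 -m creep '[[[1,0,0,0,0,0,-0.184],[1,0,0,0,0,0,-0.184],[1,0,0,0,0,0,-0.184],[1,0,0,0,0,0,-0.184],[1,0,0,0,0,0,-0.184],[1,0,0,0,0,0,-0.184],[1,0,0,0,0,0,-0.184],[1,0,0,0,0,0,-0.184],[1,0,0,0,0,0,0]]]';python3 log.py;python3 -c "
from h import *
go([.4515,-.304,.14],0,YAW+np.pi)"
```

```text
clock: 19.68
position: [0.4625, -0.0739, 0.3772]
tool_rot: [3.14, -0.004, -3.02]
force: [0.2, 0.1, -0.1]
grip_width: 0.0855
finger_force: 0.0
q [ 1.03  0.76 -1.48  1.98  0.82  1.22  0.92]
turn [ 0.002 -0.004 -0.046] then shift cm (target axes) [  4.92 -22.51   8.22] | (now axes) [  3.85 -22.72   8.2 ] zaxis [-0.  0. -1.]
```

```bash
python3 -m creep '[[[1,0.4,-1.4,0,0,0,-0.046],[1,0.6,-2.8,0,0,0,0],[1,0.6,-2.8,0,0,0,0],[1,0.6,-2.8,0,0,0,0],[1,0.6,-2.8,0,0,0,0],[1,0.6,-2.8,0,0,0,0],[1,0.6,-2.8,0,0,0,0],[1,0.6,-2.8,0,0,0,0],[1,0.5,-1.5,0,0,0,0],[1,0,0,0,0,0,0]]]';python3 log.py;python3 -c "
from h import *
go([.4515,-.304,.042],0,YAW+np.pi)"
```

```text
clock: 20.92
position: [0.4491, -0.3045, 0.3774]
tool_rot: [3.14, -0.003, -2.977]
force: [-0.7, 0.3, 0.2]
grip_width: 0.0858
finger_force: 0.0
q [ 1.37  0.87 -1.44  1.8   0.89  1.33  1.44]
turn [ 0.002 -0.003 -0.003] then shift cm (target axes) [-2.400e-01  1.000e-02  1.804e+01] | (now axes) [-0.31 -0.02 18.04] zaxis [-0.  0. -1.]
```

```bash
python3 -m creep '[[[1,-0.25,0,3,0,0,0],[1,0,0,4,0,0,0],[1,0,0,4,0,0,0],[1,0,0,4,0,0,0],[1,0,0,2,0,0,0],[1,0,0,1,0,0,0],[1,0,0,0,0,0,0],[-1,0,0,0,0,0,0],[-1,0,0,0,0,0,0],[-1,0,0,0,0,0,0],[-1,0,0,0,0,0,0],[-1,0,0,0,0,0,0]]]' 40;python3 log.py
```

```text
clock: 22.42
position: [0.4514, -0.3039, 0.1989]
tool_rot: [-3.141, -0.002, -2.974]
force: [-3.1, -0.3, 11.0]
grip_width: 0.0559
finger_force: 40.2
q [ 1.26  1.08 -1.22  1.91  1.18  1.12  1.28]
```

```bash
python3 -m creep '[[[-1,0,0,-2,0,0,0],[-1,0,0,-4,0,0,0],[-1,0,0,-5,0,0,0],[-1,0,0,-5,0,0,0],[-1,0,0,0,0,0,0]]]' 40;python3 log.py; python3 k2.py
```

```text
clock: 23.05
position: [0.4522, -0.3034, 0.3619]
tool_rot: [-3.139, 0.0, -2.974]
force: [-0.5, -0.1, -3.5]
grip_width: 0.0556
finger_force: 43.7
q [ 1.35  0.88 -1.42  1.82  0.91  1.3   1.43]
[ 0.1899 -0.0069 -0.0509  0.5235  0.0365 -0.0365  0.3766 -0.0097  0.0725]
[[12.6, -6.9, -17.0], [-4.5, 6.0, -9.8], [1.7, 5.1, -1.8], [7.5, 6.4, -0.2], [10.0, 3.9, -3.4], [-8.5, 7.9, 2.9], [-5.9, 4.1, 8.6], [-7.3, 1.0, 9.2], [-13.0, -0.8, 5.3], [3.6, -13.1, 0.7], [-11.5, -1.4, 5.3]] [6.471 6.2   3.951 1.311 0.895 0.534 0.406 0.305 0.143]
```

```bash
python3 - <<'E'
import re
t=open("k2.py").read()
t=t.replace("A[5][:,0],A[5][:,2]])","A[5][:,0],A[5][:,2],A[1][:,0],A[2][:,1],A[4][:,0],A[4][:,1],A[6][:,0],A[6][:,1]])").replace("np.eye(9)","np.eye(M.shape[1])").replace("lam=1e-3","lam=3e-3")
open("k2.py","w").write(t)
E
python3 k2.py
```

```text
[ 3.088e-01  1.000e-04 -2.280e-02  5.275e-01  4.600e-03 -4.200e-03
  4.144e-01 -1.700e-03  1.470e-01 -1.500e-03 -3.810e-02 -1.000e-03
  2.100e-03 -2.000e-04 -5.000e-04]
[[0.1, -0.1, 0.4], [0.2, 0.0, 0.0], [-0.8, 0.9, -1.6], [0.8, 1.7, 1.5], [-0.5, -1.3, 0.3], [-0.1, -1.6, -0.8], [-0.2, 0.5, 0.6], [0.3, 0.2, 0.5], [-0.3, 0.1, -0.2], [0.4, -0.6, -0.5], [-0.2, 0.1, -0.2]] [7.168 6.86  6.216 3.458 3.342 1.177 1.132 0.991 0.716 0.602 0.387 0.283
 0.165 0.115 0.071]
```

```bash
cat > ik.py <<'E'
from k2 import *
LO=np.array([-2.91,-.3,-1.5,.17,-1.26,.16,-2.52]);HI=np.array([2.91,2.13,1.42,2.43,4.41,1.93,2.52])
def pos(q): return cols(q)@V
def ik(p,Rm,q0):
    f=lambda q:np.r_[5*(pos(q)-p),(fr(q)[6].inv()*Rm).as_rotvec(),.003*(q-q0)]
    r=least_squares(f,np.clip(q0,LO+.03,HI-.03),bounds=(LO+.02,HI-.02));return r.x,np.linalg.norm(r.fun[:6])
def place(t,lift=6,side=4):
    r=.8-t;u=np.array([np.sin(r),np.cos(r)]);e=np.array([np.cos(r),-np.sin(r)])
    b=np.array([28.5*np.cos(r)+side,5+28.5*np.sin(r)+lift]);w=lambda v:np.array([v[0]*.697-v[1]*.717,20+v[0]*.717+v[1]*.697])/1000
    g=b+44*u;U=w(u)*1000-[0,20];c=w(g+54*u+42*e);n=np.array([U[1],-U[0]]);cl=(np.array([0,.170])-c)@n
    return w(g),U,cl,c
E
python3 - <<'E'
from ik import *
rng=np.random.default_rng(0);qc=np.array(bot.observe()["qpos"])
for t in(.3,.4,.5,.6,.7,.8):
    g,U,cl,c=place(t);Rm=Rt(-t,YAW+np.pi);T=Rm.as_matrix()
    out=[]
    for lift in(0,.09):
        gp=cab(*g)-T[:,2]*lift;tcp=gp-.155*T[:,2]
        best=min((ik(tcp,Rm,q0) for q0 in [qc]+[rng.uniform(LO,HI) for _ in range(12)]),key=lambda x:(x[1]>.01)*100+np.abs(x[0]-qc).max())
        out.append((round(best[1],4),np.round(best[0],2).tolist()))
    print(t,"g",np.round(g,3),"roof clr mm",round(cl*1000,1),np.round(T[:,2],2),"tcp",np.round(tcp,3),out)
E
```

```text
0.3 g [-0.01  0.1 ] roof clr mm -11.4 [ 0.29  0.05 -0.96] tcp [ 0.583 -0.054  0.334] [(np.float64(0.0), [0.73, 0.97, -1.15, 1.83, 1.26, 0.86, 0.77]), (np.float64(0.0), [0.86, 0.92, -1.38, 1.84, 1.17, 1.02, 0.83])]
0.4 g [-0.012  0.098] roof clr mm -2.9 [ 0.38  0.06 -0.92] tcp [ 0.559 -0.058  0.323] [(np.float64(0.0), [0.87, 1.22, -1.48, 1.91, 1.59, 1.12, 0.64]), (np.float64(0.0), [0.92, 0.94, -1.43, 1.95, 1.33, 0.96, 0.71])]
0.5 g [-0.013  0.095] roof clr mm 5.8 [ 0.47  0.08 -0.88] tcp [ 0.536 -0.062  0.31 ] [(np.float64(0.0), [0.9, 1.24, -1.48, 1.98, 1.73, 1.06, 0.55]), (np.float64(0.0), [0.78, 0.66, -1.02, 2.06, 1.3, 0.48, 0.62])]
0.6 g [-0.015  0.091] roof clr mm 14.7 [ 0.56  0.09 -0.83] tcp [ 0.514 -0.065  0.293] [(np.float64(0.0), [0.94, 1.28, -1.48, 2.05, 1.89, 1.03, 0.45]), (np.float64(0.0), [1.02, 1.01, -1.48, 2.14, 1.7, 0.87, 0.42])]
0.7 g [-0.016  0.087] roof clr mm 23.8 [ 0.64  0.11 -0.76] tcp [ 0.494 -0.069  0.274] [(np.float64(0.0), [0.97, 1.33, -1.48, 2.11, 2.07, 1.03, 0.37]), (np.float64(0.0), [1.05, 1.06, -1.48, 2.23, 1.93, 0.87, 0.27])]
0.8 g [-0.017  0.082] roof clr mm 33.1 [ 0.71  0.12 -0.7 ] tcp [ 0.475 -0.072  0.252] [(np.float64(0.0001), [0.99, 1.4, -1.48, 2.17, 2.25, 1.04, 0.3]), (np.float64(0.0001), [1.08, 1.14, -1.48, 2.31, 2.15, 0.92, 0.14])]
```

```bash
python3 - <<'E'
from ik import *
q=np.array(bot.observe()["qpos"]);g,U,cl,c=place(.6,6,5);Rm=Rt(-.6,YAW+np.pi);T=Rm.as_matrix()
for l in(.17,.1,.05,0):
    q,e=ik(cab(*g)-(l+.155)*T[:,2],Rm,q);print(l,round(e,4),np.round(q,2))
go(cab(*g)-.17*T[:,2],-.6,YAW+np.pi)
E
```

```text
0.17 0.0 [ 1.14  0.73 -1.48  2.19  1.45  0.66  0.52]
0.1 0.0 [ 1.    0.87 -1.37  2.15  1.66  0.71  0.39]
0.05 0.0 [ 0.92  0.97 -1.3   2.11  1.78  0.75  0.34]
0 0.0 [ 0.86  1.06 -1.25  2.05  1.87  0.77  0.31]
turn [-0.002 -0.6    0.001] then shift cm (target axes) [-4.53 22.42  3.36] | (now axes) [-5.65 22.42  0.16] zaxis [ 0.56  0.09 -0.83]
```

```bash
python3 -m creep '[[[-1,0,0,0,0,-0.12,0],[-1,0,0,0,0,-0.12,0],[-1,0,0,0,0,-0.12,0],[-1,0,0,0,0,-0.12,0],[-1,0,0,0,0,-0.12,0],[-1,-0.6,2.4,0.5,0,0,0],[-1,-0.7,4,0.6,0,0,0],[-1,-0.7,4,0.6,0,0,0],[-1,-0.7,4,0.6,0,0,0],[-1,-0.7,4,0.6,0,0,0],[-1,-0.7,4,0.5,0,0,0],[-1,0,0,0,0,0,0]]]' 40;python3 log.py; python3 - <<'E'
from ik import *
g,U,cl,c=place(.6,6,5);T=Rt(-.6,YAW+np.pi).as_matrix()
go(cab(*g)-.10*T[:,2],-.6,YAW+np.pi)
go(cab(*g),-.6,YAW+np.pi)
f=vision.grab_frame("top");cv2.imwrite("pics/top4.png",f["image"][100:320,130:470])
E
```

```text
clock: 24.55
position: [0.4662, -0.0711, 0.3533]
tool_rot: [3.141, 0.597, -2.968]
force: [0.0, -0.4, -2.9]
grip_width: 0.0554
finger_force: 43.7
q [ 1.06  0.58 -1.29  2.22  1.42  0.45  0.5 ]
turn [ 0.003 -0.003  0.005] then shift cm (target axes) [-0.69 -0.25  6.68] | (now axes) [-0.71 -0.28  6.68] zaxis [ 0.56  0.09 -0.83]
turn [ 0.003 -0.003  0.005] then shift cm (target axes) [-0.69 -0.25 16.68] | (now axes) [-0.74 -0.31 16.68] zaxis [ 0.56  0.09 -0.83]
```

View pics/top4.png

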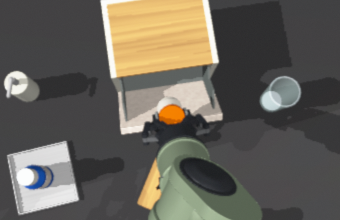

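The tub (172,112 in the crop) hangs tilted over the open pocket, centred between its sides. Lowering.

```bash
python3 -m creep '[[[-1,-0.35,-0.15,1.5,0,0,0],[-1,-0.35,-0.1,2,0,0,0],[-1,0,0,2,0,0,0],[-1,0,0,2,0,0,0],[-1,0,0,2,0,0,0],[-1,0,0,1.5,0,0,0],[-1,0,0,1.5,0,0,0],[-1,0,0,1.5,0,0,0],[-1,0,0,0,0,0,0]]]' 40;python3 log.py; python3 - <<'E'
from ik import *
g,U,cl,c=place(.6,6,5)
go(cab(*g),-.6,YAW+np.pi)
E
```

```text
clock: 25.72
position: [0.5504, -0.0624, 0.2401]
tool_rot: [3.139, 0.596, -2.975]
force: [-0.5, -1.0, -2.0]
grip_width: 0.0555
finger_force: 43.7
q [ 0.83  0.9  -1.11  2.09  1.85  0.6   0.23]
turn [ 0.002 -0.004 -0.001] then shift cm (target axes) [-0.11  0.3   2.58] | (now axes) [-0.12  0.29  2.58] zaxis [ 0.56  0.09 -0.83]
```

```bash
python3 -m creep '[[[-1,-0.1,0.2,0.8,0,0,0],[-1,0,0,0.8,0,0,0],[-1,0,0,0.6,0,0,0],[-1,0,0,0.4,0,0,0],[-1,0,0,0.2,0,0,0],[-1,0,0,0,0,0,0]]]' 40;python3 log.py
```

```text
clock: 26.48
position: [0.5662, -0.0575, 0.2184]
tool_rot: [3.14, 0.597, -2.974]
force: [0.8, 0.8, -2.4]
grip_width: 0.0558
finger_force: 43.7
q [ 0.79  0.95 -1.09  2.06  1.9   0.62  0.21]
```

```bash
python3 -m creep '[[[-1,0,0,0.2,0,0,0],[-1,0,0,0.2,0,0,0],[-1,0,0,0,0,0,0]]]' 40
```

```text
clock: 26.85
position: [0.5685, -0.0571, 0.215]
tool_rot: [3.14, 0.597, -2.974]
force: [0.1, -0.0, -2.1]
grip_width: 0.0558
finger_force: 43.7
```

```bash
python3 -m creep '[[[-1,0,0,0.2,0,0,0],[-1,0,0,0,0,0,0]]]' 40
```

```text
clock: 27.1
position: [0.5693, -0.057, 0.2133]
tool_rot: [3.14, 0.596, -2.974]
force: [-4.3, -0.9, -0.2]
grip_width: 0.0558
finger_force: 44.3
```

Contact; release and withdraw along the tool axis.

```bash
python3 -m creep '[[[0.6,0,0,0,0,0,0],[0.6,0,0,0,0,0,0],[0.6,0,0,0,0,0,0],[0.6,0,0,-1,0,0,0],[0.6,0,0,-2,0,0,0],[0.6,0,0,-3,0,0,0],[0.6,0,0,-4,0,0,0],[0.6,0,0,-4,0,0,0],[0.6,0,0,-4,0,0,0],[0.6,0,0,-2,0,0,0],[0.6,0,0,0,0,0,0]]]';python3 log.py; python3 - <<'E'
from ik import *
f=vision.grab_frame("scene");cv2.imwrite("pics/scene5.png",f["image"][100:320,100:440])
q=np.array(bot.observe()["qpos"])
k=lambda t:cab(-(.068*np.cos(t)+.152*np.sin(t)),.02+.152*np.cos(t)-.068*np.sin(t))
for tl in(.15,.3,.5):
  qq=q.copy()
  for th,l in((.8,.1),(.8,0),(.6,0),(.4,0),(.2,0),(0,0)):
    Rm=Rt(-tl,YAW+np.pi);qq,e=ik(k(th)-(l+.155)*Rm.as_matrix()[:,2],Rm,qq);print(tl,th,l,round(e,4),np.round(qq,2))
E
```

```text
clock: 28.48
position: [0.4582, -0.0762, 0.3799]
tool_rot: [-3.14, 0.598, -2.974]
force: [1.0, 0.3, -0.1]
grip_width: 0.0684
finger_force: 0.0
q [ 1.13  0.51 -1.33  2.21  1.24  0.43  0.66]
0.15 0.8 0.1 0.0 [ 0.96  0.71 -1.29  2.06  0.92  0.9   0.93]
0.15 0.8 0 0.0 [ 0.83  0.86 -1.12  2.09  1.18  0.81  0.74]
0.15 0.6 0 0.0 [ 0.84  0.84 -1.17  2.04  1.1   0.86  0.8 ]
0.15 0.4 0 0.0 [ 0.84  0.82 -1.2   1.98  1.04  0.92  0.86]
0.15 0.2 0 0.0 [ 0.82  0.82 -1.22  1.9   0.99  0.97  0.91]
0.15 0 0 0.0 [ 0.79  0.83 -1.23  1.82  0.97  1.03  0.95]
0.3 0.8 0.1 0.0 [ 1.04  0.64 -1.28  2.2   1.06  0.68  0.81]
0.3 0.8 0 0.0 [ 0.87  0.84 -1.12  2.2   1.44  0.68  0.52]
0.3 0.6 0 0.0 [ 0.89  0.81 -1.18  2.15  1.32  0.71  0.62]
0.3 0.4 0 0.0 [ 0.9   0.8  -1.22  2.09  1.22  0.76  0.71]
0.3 0.2 0 0.0 [ 0.89  0.8  -1.25  2.02  1.16  0.81  0.77]
0.3 0 0 0.0 [ 0.86  0.81 -1.26  1.94  1.12  0.86  0.83]
0.5 0.8 0.1 0.0 [ 1.14  0.62 -1.3   2.39  1.58  0.49  0.36]
0.5 0.8 0 0.0 [ 0.98  0.93 -1.21  2.33  1.91  0.71  0.16]
0.5 0.6 0 0.0 [ 0.98  0.86 -1.23  2.29  1.78  0.66  0.25]
0.5 0.4 0 0.0 [ 0.98  0.81 -1.25  2.23  1.64  0.64  0.36]
0.5 0.2 0 0.0 [ 0.96  0.8  -1.27  2.16  1.52  0.66  0.46]
0.5 0 0 0.0 [ 0.94  0.8  -1.29  2.09  1.44  0.69  0.55]
```

View pics/scene5.png

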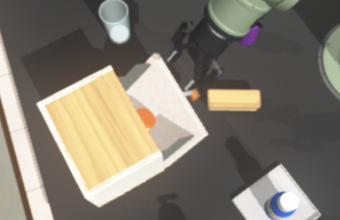

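The tub's orange lid shows inside the pocket (145,117 in the crop). Now back to the knob.

```bash
python3 - <<'E'
from ik import *
T=Rt(-.3,YAW+np.pi).as_matrix();g=cab(-.158,.078)
go(g-.09*T[:,2],-.3,YAW+np.pi);go(g,-.3,YAW+np.pi)
r=1.01;th=np.linspace(.8,0,13);tl=np.linspace(.3,.1,13)
P=[cab(-r*(.068*np.cos(t)+.152*np.sin(t)),.02+r*(.152*np.cos(t)-.068*np.sin(t))) for t in th]
for i in range(12):
    A,B=Rt(-tl[i],YAW+np.pi),Rt(-tl[i+1],YAW+np.pi);d=(P[i+1]-.155*B.as_matrix()[:,2])-(P[i]-.155*A.as_matrix()[:,2])
    print(np.round(100*A.inv().apply(d),2),np.round((A.inv()*B).as_rotvec(),3))
E
```

```text
turn [-0.001  0.297 -0.001] then shift cm (target axes) [3.97 0.13 5.8 ] | (now axes) [5.49 0.13 4.38] zaxis [ 0.29  0.05 -0.96]
turn [-0.001  0.297 -0.001] then shift cm (target axes) [ 3.97  0.13 14.8 ] | (now axes) [ 8.13  0.14 12.99] zaxis [ 0.29  0.05 -0.96]
[-0.97 -0.   -0.87] [0.    0.017 0.   ]
[-1.01  0.   -0.83] [0.    0.017 0.   ]
[-1.05 -0.   -0.79] [-0.     0.017 -0.   ]
[-1.09  0.   -0.75] [0.    0.017 0.   ]
[-1.12  0.   -0.71] [-0.     0.017 -0.   ]
[-1.16 -0.   -0.66] [0.    0.017 0.   ]
[-1.19  0.   -0.62] [0.    0.017 0.   ]
[-1.22 -0.   -0.57] [0.    0.017 0.   ]
[-1.25  0.   -0.52] [-0.     0.017  0.   ]
[-1.27 -0.   -0.47] [0.    0.017 0.   ]
[-1.3   0.   -0.42] [0.    0.017 0.   ]
[-1.32 -0.   -0.37] [0.    0.017 0.   ]
```

```bash
python3 -m creep '[[[0.6,0.8,0,0,0,0.1,0],[0.6,0.8,0,0,0,0.1,0],[0.6,0.8,0,0,0,0.097,0],[0.6,0.8,0.1,1.5,0,0,0],[0.6,0.8,0,2,0,0,0],[0.6,0,0,2,0,0,0],[0.6,0,0,0,0,0,0]]]'; python3 - <<'E'
from ik import *
go(cab(-.158,.078),-.3,YAW+np.pi)
E
```

```text
clock: 29.4
position: [0.4389, -0.0776, 0.309]
tool_rot: [3.139, 0.298, -2.973]
force: [0.6, 0.9, 0.6]
grip_width: 0.0683
finger_force: 0.0
turn [ 0.003 -0.002  0.001] then shift cm (target axes) [ 0.02 -0.06  8.68] | (now axes) [ 0.   -0.08  8.68] zaxis [ 0.29  0.05 -0.96]
```

```bash
python3 -m creep '[[[0.6,0,0,2,0,0,0],[0.6,0,0,2.5,0,0,0],[0.6,0,0,2.5,0,0,0],[0.6,0,0,1.7,0,0,0],[0.6,0,0,0,0,0,0],[-1,0,0,0,0,0,0],[-1,0,0,0,0,0,0],[-1,0,0,0,0,0,0],[-1,0,0,0,0,0,0],[-1,0,0,0,0,0,0]]]' 45
```

```text
clock: 30.65
position: [0.464, -0.0743, 0.2273]
tool_rot: [3.142, 0.3, -2.975]
force: [-3.4, -5.7, 3.9]
grip_width: 0.0351
finger_force: 45.5
```

Gripped. Swing shut slowly, in two parts.

```bash
python3 -m creep '[[[-1,-0.97,0,-0.87,0,0.017,0],[-1,-1.01,0,-0.83,0,0.017,0],[-1,-1.05,0,-0.79,0,0.017,0],[-1,-1.09,0,-0.75,0,0.017,0],[-1,-1.12,0,-0.71,0,0.017,0],[-1,0,0,0,0,0,0]]]' 45
```

```text
clock: 31.4
position: [0.504, -0.0676, 0.2793]
tool_rot: [3.141, 0.215, -2.974]
force: [0.7, -4.5, 1.3]
grip_width: 0.0351
finger_force: 48.7
```

```bash
python3 -m creep '[[[-1,-1.16,0,-0.66,0,0.017,0],[-1,-1.19,0,-0.62,0,0.017,0],[-1,-1.22,0,-0.57,0,0.017,0],[-1,-1.25,0,-0.52,0,0.017,0],[-1,0,0,0,0,0,0]]]' 45
```

```text
clock: 32.02
position: [0.5462, -0.0604, 0.3114]
tool_rot: [3.141, 0.147, -2.974]
force: [-0.2, -4.9, 2.1]
grip_width: 0.0353
finger_force: 49.1
```

```bash
python3 -m creep '[[[-1,-1.27,0,-0.47,0,0.017,0],[-1,-1.3,0,-0.42,0,0.017,0],[-1,-0.8,0,-0.2,0,0.01,0],[-1,0,0,0,0,0,0]]]' 45; python3 - <<'E'
from h import *
s=bot.observe();T=R.from_euler("xyz",s["tool_rot"]).as_matrix();g=np.array(s["position"])+.155*T[:,2]-C0;print(g@CX,g[2]-.02,np.arctan2(-(g@CX),g[2]-.02)-.4206)
E
```

```text
clock: 32.52
position: [0.5775, -0.0551, 0.3267]
tool_rot: [3.142, 0.103, -2.974]
force: [-1.3, -5.5, 4.8]
grip_width: 0.0351
finger_force: 49.3
-0.07281020312063106 0.15249152116208753 0.024862113275316233
```

```bash
python3 -m creep '[[[-1,-0.3,0,-0.08,0,0,0],[-1,-0.15,0,-0.03,0,0,0],[-1,0,0,0,0,0,0]]]' 45; 
```

```text
clock: 32.9
position: [0.5813, -0.0544, 0.3282]
tool_rot: [-3.141, 0.102, -2.974]
force: [-5.8, -6.8, 8.8]
grip_width: 0.0353
finger_force: 49.8
```

```bash
python3 -m creep '[[[-1,-0.15,0,-0.03,0,0,0],[-1,0,0,0,0,0,0]]]' 45; 
```

```text
clock: 33.15
position: [0.5827, -0.0541, 0.3288]
tool_rot: [-3.141, 0.102, -2.974]
force: [-7.9, -5.4, 13.4]
grip_width: 0.0348
finger_force: 50.1
```

```bash
python3 -m creep '[[[-1,-0.15,0,0.03,0,0,0],[-1,0,0,0,0,0,0]]]' 45; 
```

```text
clock: 33.4
position: [0.5843, -0.0538, 0.3293]
tool_rot: [-3.141, 0.103, -2.974]
force: [-11.2, -7.3, 22.2]
grip_width: 0.0354
finger_force: 51.6
```

```bash
python3 -m creep '[[[-1,-0.1,0,0,0,0,0],[-1,0,0,0,0,0,0]]]' 45; 
```

```text
clock: 33.65
position: [0.5853, -0.0536, 0.3296]
tool_rot: [-3.141, 0.103, -2.974]
force: [-13.8, -6.9, 25.9]
grip_width: 0.0352
finger_force: 52.1
```

```bash
python3 -m creep '[[[-1,-0.05,0,-0.13,0,0,0],[-1,0,0,0,0,0,0]]]' 45; python3 -m creep '[[[-1,-0.15,0,-0.06,0,0,0],[-1,0,0,0,0,0,0]]]' 45;  python3 - <<'E'
from h import *
f=vision.grab_frame("scene");W=cloud(f);I=f["image"]
H=cv2.cvtColor(I,cv2.COLOR_BGR2HSV);p=(W-C0)@np.stack([CX,np.cross(CZ,CX),CZ],1)
m=(abs(p[...,1])<.115)&(p[...,0]<.03)&(p[...,0]>-.05)&(H[...,1]<60)&(H[...,2]>100)&(p[...,2]>.165)&(p[...,2]<.19)
q=p[m];print(len(q))
for y in(-.09,-.06,.06,.09):
    r=q[abs(q[:,1]-y)<.015]
    if len(r): print(y,len(r),np.round(np.percentile(r,[5,50,95],axis=0),3).tolist())
E
```

```text
clock: 33.9
position: [0.5856, -0.0537, 0.3298]
tool_rot: [3.142, 0.102, -2.974]
force: [-5.4, -5.0, 7.2]
grip_width: 0.0353
finger_force: 49.5
clock: 34.15
position: [0.5863, -0.0535, 0.3299]
tool_rot: [-3.141, 0.1, -2.974]
force: [-12.3, -6.1, 4.8]
grip_width: 0.0354
finger_force: 49.5
895
-0.09 96 [[-0.02, -0.103, 0.177], [-0.011, -0.09, 0.18], [-0.003, -0.076, 0.183]]
-0.06 98 [[-0.02, -0.074, 0.178], [-0.011, -0.06, 0.181], [-0.002, -0.046, 0.183]]
0.06 108 [[-0.02, 0.047, 0.177], [-0.011, 0.06, 0.18], [-0.003, 0.073, 0.183]]
0.09 111 [[-0.02, 0.076, 0.177], [-0.011, 0.09, 0.18], [-0.003, 0.103, 0.183]]
```

```bash
python3 -m creep '[[[-1,-0.15,0,-0.04,0,0,0],[-1,0,0,0,0,0,0]]]' 45; python3 -m creep '[[[-1,-0.12,0,0,0,0,0],[-1,0,0,0,0,0,0]]]' 45
```

```text
clock: 34.45
position: [0.5869, -0.0534, 0.33]
tool_rot: [-3.141, 0.096, -2.974]
force: [-22.9, -7.3, 7.2]
grip_width: 0.0353
finger_force: 49.9
clock: 34.7
position: [0.5873, -0.0533, 0.33]
tool_rot: [-3.141, 0.094, -2.974]
force: [-34.7, -8.2, 15.1]
grip_width: 0.035
finger_force: 50.9
```

```bash
python3 -m creep '[[[0.6,0,0,0,0,0,0],[0.6,0,0,0,0,0,0],[0.6,0,0,0,0,0,0],[0.6,0,0,-1,0,0,0],[0.6,0,0,-3,0,0,0],[0.6,0,0,-4,0,0,0],[0.6,0,0,-4,0,0,0],[0.6,0,0,0,0,0,0]]]'; python3 - <<'E'
from h import *
for n in("scene","top"):
    f=vision.grab_frame(n);W=cloud(f);I=f["image"];cv2.imwrite(f"pics/{n}6.png",I)
    H=cv2.cvtColor(I,cv2.COLOR_BGR2HSV);p=(W-C0)@np.stack([CX,np.cross(CZ,CX),CZ],1)
    b=(abs(p[...,1])<.11)&(p[...,2]>.165)&(p[...,2]<.19)
    q=p[b&(p[...,0]<.03)&(p[...,0]>-.05)&(H[...,1]<60)&(H[...,2]>100)]
    for y in(-.08,.08):
        r=q[abs(q[:,1]-y)<.02];print(n,y,len(r),np.round(np.percentile(r,[2,50,98],axis=0)[:,[0,2]],4).tolist())
    q=p[b&(H[...,1]>60)&(p[...,0]>-.02)];print("wood x",np.round(np.percentile(q[:,0],[2,98]),4))
    k=p[(abs(p[...,1])<.015)&(p[...,0]<-.05)&(p[...,0]>-.1)&(p[...,2]>.15)&(p[...,2]<.2)&(H[...,1]>90)];
    if len(k): print("knob",np.round(np.median(k,0),4),np.round(np.percentile(k[:,0],[2,98]),4))
E
```

```text
clock: 35.7
position: [0.578, -0.0543, 0.4538]
tool_rot: [-3.142, 0.107, -2.974]
force: [0.8, -0.3, -0.2]
grip_width: 0.0683
finger_force: 0.0
scene -0.08 129 [[-0.0202, 0.1766], [-0.0112, 0.1802], [-0.0018, 0.1845]]
scene 0.08 142 [[-0.0206, 0.1766], [-0.0114, 0.1802], [-0.002, 0.1838]]
wood x [0.0022 0.1713]
knob [-0.069   0.0004  0.1834] [-0.0814 -0.0589]Traceback (most recent call last):
  File "<stdin>", line 8, in <module>
    return _quantile_unchecked(
        a, q, axis, out, overwrite_input, method, keepdims, weights)
    return _ureduce(a,
                    func=_quantile_ureduce_func,
    ...<5 lines>...
                    overwrite_input=overwrite_input,
                    method=method)
    r = func(a, **kwargs)
    result = _quantile(arr,
                       quantiles=q,
    ...<2 lines>...
                       out=out,
                       weights=wgt)
    slices_having_nans = np.isnan(arr[-1, ...])
                                  ~~~^^^^^^^^^
IndexError: index -1 is out of bounds for axis 0 with size 0
```

View pics/scene6.png

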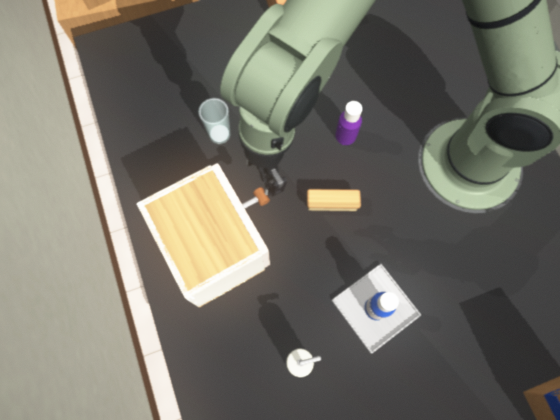

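The bin is flush shut: the knob centre is at -0.069, against -0.068 expected. The bottle stands in the tray at (383,303), and the brush, glass and soap are where they were. The gripper is clear, so I'm handing in.

```bash
python3 -c "
from workcell import bot
print(bot.job_done())"
```

```text
the job is handed in; nothing more can be done
None
```

I finished the job and handed it in at about 36 s: the softener stands upright on the tray, the tub was lowered into the bin's pocket, and the bin is pushed fully shut, with the brush, glass and soap dispenser left where they were.

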